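Set the bench mill three clicks off touch and lock it

TASK

Set the bench mill for the next batch: turn the adjuster on its top clockwise (seen from above) until the burrs touch and it will go no further, then back it off three clicks. With the adjuster left at three clicks, squeeze the two lock handles together until they snap over and are fully shut, then let go; leave the soaps round the mill where they stand.

Things in the scene. Friction and masses are not known exactly. Their poses are not given: they have to be found in the camera images.
- mill: White bench mill about 150 mm high, fixed to the table on a dark 160 x 110 mm base plate; white housing 80 mm across. Origin on the adjuster's axis at table height, z up. The two lock handles stick out towards its -x; the small feed cup (52 mm across, top 96 mm above the table) and spout are on its +x side. Under the adjuster is a fixed dial, 90 mm across, its top 103 mm above the table, with a tick every 20 degrees; the thick tick (zero) lies on the mill's +x.
- adjuster_grip (a point): Centre of the bar grip of the dark adjuster ring, on the turning axis, 133 mm above the table. The bar is 58 mm long along this point's x axis, 14 mm thick along its y, 32 mm tall (117 to 149 mm above the table), standing on a knurled ring 70 mm across that it turns with. A small pointer sticks out of the ring under the +x end of the bar. Grip the bar across its 14 mm from above.
- adjuster (a joint): Turn of the adjuster from the point where the burrs touch, in rad: 0 = burrs touch (hard stop, pointer on the zero tick), growing counterclockwise seen from above (backing off), up to 2.9. It has sprung clicks every 20 degrees (0.349 rad) counted from touch, at 0, 0.349, 0.698, 1.047 ... ; it turns easily (under 0.2 N m) and stays at a click when let go. It starts between about 3 and 6 clicks off touch.
- lock_pinch (a point): Fixed point of the mill midway between the two lock handles where they are best pinched from above: 112 mm from the adjuster's axis along the mill's -x, 84 mm above the table (half-way up the handles). Its y axis is the line along which the handles close.
- lock_a_grip (a point): Centre of the lock handle on the mill's +y side, an upright aluminium blade 9 mm thick, 26 mm tall (71 to 97 mm above the table), 90 mm long, pivoted 50 mm from the adjuster's axis; this point is 62 mm from its pivot. Open, the two handles spread in a V and measure about 56 mm over their outsides at this point; shut, they are parallel and measure 31 mm over their outsides.
- lock_b_grip (a point): Centre of the other lock handle, on the mill's -y side; mirror image of the first.
- lock_a (a joint): Swing of the +y lock handle in rad: 0 = open, 0.2 = fully shut against its stop. Resistance rises, peaks at about half-way (about 4 N on the handle), then gives, and the handle snaps over and stays shut.
- lock_b (a joint): The same for the -y lock handle.
- soap_rose_28: Loose grey rose-shaped soap, 69 mm across, 34 mm high, standing close to the mill; bystander. Origin at the centre of its underside.
- soap_flute_05: Loose fluted heart-shaped soap, 57 x 65 x 37 mm, standing close to the mill; bystander. Origin at the centre of its underside.
- soap_dahlia_24: Loose olive dahlia soap, 75 mm across, 35 mm high; bystander. Origin at the centre of its underside.
- soap_camellia_13: Loose black camellia soap, 78 mm across, 33 mm high; bystander. Origin at the centre of its underside.
- soap_cloud_37: Loose pale bubbly soap, 68 mm across, 35 mm high; bystander. Origin at the centre of its underside.

How it is judged:
On the way, in this order (a step that is already met when the one before it is completed fails the run):
1. the adjuster is turned clockwise until the burrs touch (value of joint adjuster below 0.08 rad), for 0.1 s.
2. the adjuster is backed off to the third click (value of joint adjuster between 0.88 and 1.21 rad), for 0.2 s.
3. both lock handles are squeezed over their snap with the adjuster at the third click (all of step 2 and value of joint each of lock_a, lock_b above 0.15 rad), for 0.2 s.
At the end, for the whole second after the job is handed in: The adjuster rests at the third click back from touch (1.047 rad, within about half a click: 0.88 to 1.21 rad), both lock handles are shut past their snap (each beyond 0.15 of 0.2 rad), and the soaps are within 25 mm of where they stood (all of step 3).
It fails at once if a loose soap is shifted by more than 25 mm (distance of any of soap_rose_28, soap_flute_05, soap_dahlia_24, soap_camellia_13, soap_cloud_37 from where it was at the start of the episode above 0.025 m).
It also fails if it takes over 61 s, if anything falls off the work surface, if the arm or the gripper's body presses on something with over 40 N, if the wrist force passes 120 N, or if a joint passes its speed limit or range.

ROBOT

A 6-joint arm with a two-finger parallel gripper is mounted at the origin on a cart in front of the work surface, level with it; the furniture and walls round the work are solid. World frame = base frame: x ahead of the robot, y to its left, z up, the work surface at z = 0. Lengths are in m, angles in rad, forces in N, time in s.
With the tool pointing down it reaches from about 0.325 to 0.85 m from the base axis. Payload 4.4 kg.
Tool frame: the origin (TCP) lies at the very end of the fingers, on their centre line; the grasp point (between the pads) lies 19 mm behind it; z points along the fingers, y is the line along which they close (so a half turn about z gives the same grasp; the last joint's range is limited). The gripper opens to 94 mm and grips with 3 to 60 N. Pads are 16 mm wide; open, the fingers measure 119 mm over their backs; the gripper's body (75 mm by 177 mm) begins 78 mm behind the grasp point.
Start: joints at [0.982, 0.207, 1.542, -0, 1.393, -0.15], TCP at [0.244, 0.521, 0.205] pointing down, gripper open.
Joint ranges: [-2.73, 2.73], [-0.86, 2.22], [0.23, 2.46], [-1.11, 4.25], [0.08, 2.63], [-2.82, 2.82]. Speed limits (rad/s): [2.79, 2.79, 3.14, 3.14, 3.14, 3.14].

INTERFACE

Orientations are given as a unit quaternion [w, x, y, z].
In Python, from rig import ctrl gives the robot as it stands.
- The arm moves only by the tool jog_arm, never from a script. Its arguments are lists of equal length, an entry for each row: "translation": the shift along the world's x, y, z in cm, a list of three; "yaw": the turn about the world's z in rad. A call has 1 to 12 rows; each row is the pose to reach, as a shift and turn from the pose commanded when the call began; what a row does not reach only later rows make up. A row lasts 1/10 s, in which the tool goes at most 50 mm and 8.59 degrees, less where a joint would pass 70% of its speed; a pose out of reach is approached as far as the arm can. A call with a gripper value outside its range is refused whole. "jaw" is the opening in per cent of the stroke, from 0 (shut) to 100 (fully open), set as the call begins (left out, the last holds). The fingers move at their own pace and stop on an object; "newtons" is the grip in N (left out, the last holds). Time passes only in rows, so rows that repeat a pose let the fingers close. It gives the time, the measured TCP pose, the force, the opening and the grip force at its end, in the units of the state.
- ctrl.read_state(): the state, without advancing time (a new reading comes with each control period).
- ctrl.read_camera(name): name is "scene" or "top"; returns the picture (400x640x3 uint8, red, green, blue); there is no depth.
- ctrl.camera_params(name): a dict with "fx", "fy", "cx", "cy" (pixels), "dist_coeffs" ([k1, k2, p1, p2, k3] as OpenCV has them; the pictures are not rectified), "T" (4x4, takes a point from camera to world coordinates). Camera axes: x right, y up, looking along -z (the intrinsics and any distortion apply to the point x, -y, -z); pixel columns grow to the right and rows downward; lengths in m; the calibration is good to about 2 mm. A picture is of the moment at which its call begins. camera_params takes no time and is no camera call.
- ctrl.sign_off(): hands the job in; it is judged then, once.
The state is a dict: "time": time; "joint_pos": joint angles; "dq": joint speeds; "joint_torque": joint torques, N m; "position": TCP position; "tool_rot": TCP orientation; "contact_force": force on the tool from outside, world axes, zero at the start; "wrist_torque": the same for the moment, N m; "finger_gap": finger opening in m; "finger_force": force on a finger pad.
Only numpy, scipy, OpenCV 4.12 (cv2) and the standard library are available. Lean on these libraries where they do the work, as an engineer would, in place of code of your own. Each camera call takes 0.05 s, during which the arm holds its last target. There are 200 camera calls.

## Working session

There is one attempt and no reset: what is moved stays moved. The work goes in short steps, Python scripts to look and compute and a tool call to move; the robot and the scene stay as the last step left them, time stands still between calls to the robot, and variables do not carry over. Pictures are saved under pics/ and viewed, at most 10 in all, crops included, and the job is handed in when it is done.

Besides the shell and the picture viewer there is one more tool, called after "Call:" by a JSON object that holds its "method" and its "body". jog_arm: Moves the arm, as the interface text tells. Its arguments: {"type":"object","properties":{"translation":{"type":"array"},"yaw":{"type":"array"},"jaw":{"type":"number"},"newtons":{"type":"number"}},"required":["translation","yaw"]}

```bash
mkdir -p pics
cat > h.py <<'E'
import numpy as np,cv2
from rig import ctrl
def ray(name,uv,z):
    p=ctrl.camera_params(name);K=np.array([[p['fx'],0,p['cx']],[0,p['fy'],p['cy']],[0,0,1]])
    T=np.array(p['T']);q=cv2.undistortPoints(np.array(uv,float).reshape(-1,1,2),K,np.array(p['dist_coeffs']))[:,0]
    d=np.c_[q[:,0],-q[:,1],-np.ones(len(q))]@T[:3,:3].T;o=T[:3,3]
    z=np.broadcast_to(z,len(q));return o+d*((z-o[2])/d[:,2])[:,None]
def proj(name,P):
    p=ctrl.camera_params(name);K=np.array([[p['fx'],0,p['cx']],[0,p['fy'],p['cy']],[0,0,1]])
    T=np.array(p['T']);c=(np.atleast_2d(P)-T[:3,3])@T[:3,:3];c=c*[1,-1,-1]
    return cv2.projectPoints(c.reshape(-1,1,3),np.zeros(3),np.zeros(3),K,np.array(p['dist_coeffs']))[0][:,0]
def snap(name,f,crop=None,s=1):
    im=ctrl.read_camera(name)
    if crop: im=im[crop[1]:crop[3],crop[0]:crop[2]]
    im=cv2.resize(im,None,fx=s,fy=s,interpolation=cv2.INTER_CUBIC);cv2.imwrite('pics/'+f,im[:,:,::-1])
E
python3 - <<'E'
from h import *
snap('top','t0.png',s=1.25);snap('scene','s0.png')
for n in('top','scene'):
  p=ctrl.camera_params(n);print(n,np.round(p['T'],3).tolist(),p['fx'])
s=ctrl.read_state();print(s['time'],s['position'],s['tool_rot'],s['finger_gap'])
E
```

```text
top [[0.096, 0.973, -0.211, 0.331], [-0.995, 0.095, -0.017, -0.019], [0.003, 0.211, 0.977, 1.149], [0.0, 0.0, 0.0, 1.0]] 430.60795432211086
scene [[0.772, 0.467, -0.432, 0.158], [-0.636, 0.586, -0.502, -0.482], [0.019, 0.662, 0.749, 0.795], [0.0, 0.0, 0.0, 1.0]] 412.84480222474883
0.1 [0.2439135  0.51991946 0.20441153] [-3.52487330e-04  2.17655762e-01  9.76025086e-01 -9.36743664e-04] 0.09386952353179048
```

View pics/t0.png

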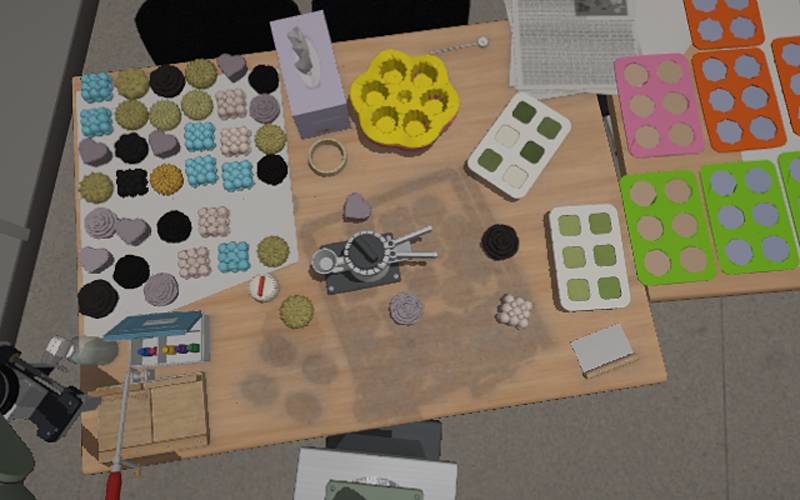

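View pics/s0.png

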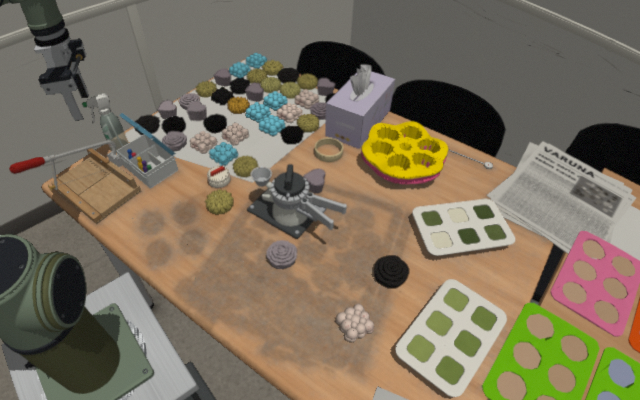

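The top view shows the mill at about (294,202) in raw pixels, with the cup to the left at (259,208) and the handles to the right. The scene view shows it at about (290,195). I'll zoom in on both.

Run:
```python
from h import *
snap('top','t1.png',(240,150,360,240),6.6);snap('scene','s1.png',(235,150,360,250),6)
```

```text
(no output)
```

View pics/t1.png

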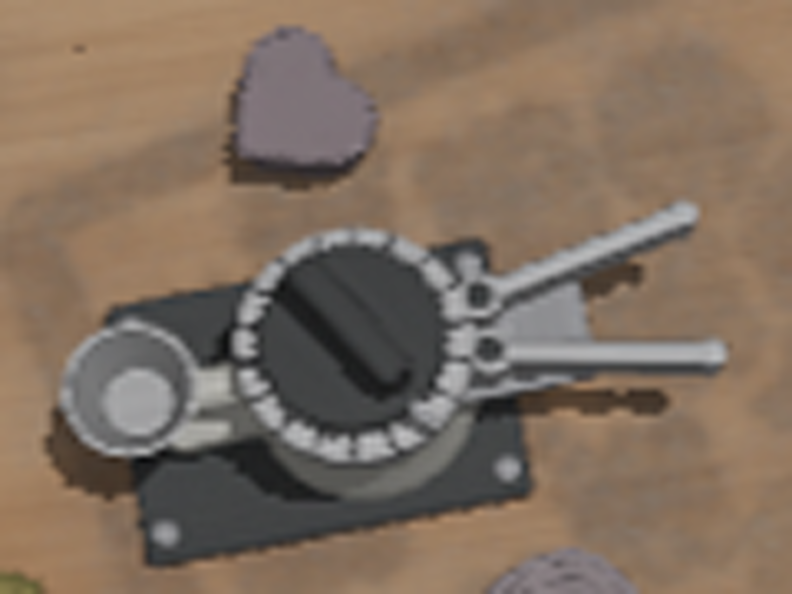

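View pics/s1.png

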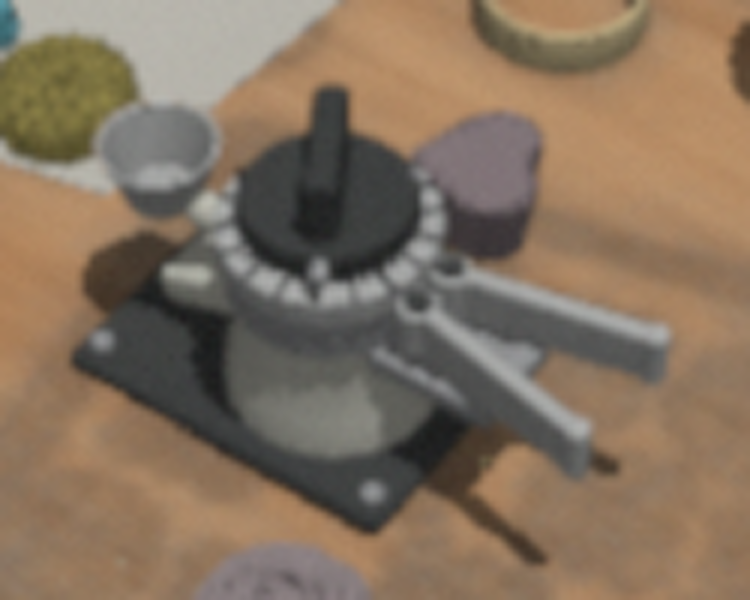

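The top crop shows the dial centred at about (356,344), pivots at (479,295) and (489,350), handle tips at (686,212) and (715,352), and the cup at (131,388). The bar runs from upper left to lower right. In the scene crop the pointer is at (318,268), so the bar's +x end is the one nearer the scene camera.

Run:
```python
from h import *
from scipy.optimize import least_squares
t=lambda a:np.array(a,float)/6.6+[240,150]-.5*(1-1/6.6)
s=lambda a:np.array(a,float)/6+[235,150]-.4
a=lambda n,c,z:ray(n,[c],z)[0]
D=a('top',t([356,344]),.103);print('dial',D, a('scene',s([328,240]),.103))
for n,c,z in[('cup',[131,388],.096),('pa',[479,295],.1),('pb',[489,350],.1),('ta',[686,212],.097),('tb',[715,352],.097)]:
    print(n,a('top',t(c),z))
for n,c,z in[('cup',[158,147],.096),('p1',[450,267],.1),('p2',[417,302],.1),('t1',[660,335],.097),('t2',[585,430],.097),('barfar',[333,92],.149),('barnear',[318,195],.149),('pointer',[318,268],.108)]:
    print('s',n,a('scene',s(c),z))
print('bar top', a('top',t([310,262]),.149),a('top',t([405,372]),.149))
pc=[a('top',t(c),.006) for c in([108,308],[485,240],[530,495],[148,563])];print(np.round(pc,4))
# fit pose: dial centre, handles, plate
q=[('top',t([356,344]),0,0,.103),('top',t([479,295]),'p',-1,.1),('top',t([489,350]),'p',1,.1),('scene',s([450,267]),'p',-1,.1),('scene',s([417,302]),'p',1,.1),('scene',s([328,240]),0,0,.103)]
for k,c in enumerate(([108,308],[485,240],[530,495],[148,563])): pass
```

```text
dial [0.5419887  0.06143915 0.103     ] [0.53483336 0.05169403 0.103     ]
cup [0.51833319 0.14451173 0.096     ]
pa [0.56593758 0.01741733 0.1       ]
pb [0.54516054 0.01154805 0.1       ]
ta [ 0.60663045 -0.05793279  0.097     ]
tb [ 0.55329479 -0.07345104  0.097     ]
s cup [0.51614177 0.14050324 0.096     ]
s p1 [0.56436751 0.01373471 0.1       ]
s p2 [0.54337201 0.00751718 0.1       ]
s t1 [ 0.60599773 -0.06013229  0.097     ]
s t2 [ 0.55397064 -0.07711507  0.097     ]
s barfar [0.55765801 0.07661714 0.149     ]
s barnear [0.52049624 0.03648504 0.149     ]
s pointer [0.52043376 0.03860932 0.108     ]
bar top [0.56120508 0.07774374 0.149     ] [0.52422439 0.03930187 0.149     ]
[[ 0.5667  0.1721  0.006 ]
 [ 0.6105  0.0205  0.006 ]
 [ 0.5061 -0.0082  0.006 ]
 [ 0.4636  0.1426  0.006 ]]
```

Call:
{"method": "jog_arm", "body": {"translation": [[10,-15.5,0],[20,-31,0],[29.7,-46.1,0],[29.7,-46.1,0],[29.7,-46.1,0],[29.7,-46.1,0],[29.7,-46.1,0],[29.7,-46.1,0],[29.7,-46.1,0],[29.7,-46.1,0],[29.7,-46.1,0],[29.7,-46.1,0]], "yaw": [0.15,0.3,0.45,0.6,0.75,0.9,1.05,1.2,1.25,1.25,1.25,1.25], "jaw": 100}}

```text
time: 1.4
position: [0.542, 0.0575, 0.2054]
tool_rot: [0.0, -0.394, 0.919, 0.0]
contact_force: [-0.2, 0.7, 0.5]
finger_gap: 0.094
finger_force: 0.0
```

Call:
{"method": "jog_arm", "body": {"translation": [[0,0,0],[0,0,0],[0,0,0],[0,0,0],[0,0,0],[0,0,0]], "yaw": [0,0,0,0,0,0]}}

```text
time: 2.0
position: [0.541, 0.0605, 0.2056]
tool_rot: [0.0, -0.395, 0.919, -0.0]
contact_force: [-0.1, 0.1, 0.9]
finger_gap: 0.0942
finger_force: 0.0
```

Run:
```python
from h import *
snap('scene','s2.png',(235,100,360,250),4)
s=ctrl.read_state();print(s['time'],s['position'],s['tool_rot'],s['joint_pos'],s['contact_force'])
```

```text
2.05 [0.54103943 0.06031887 0.20557636] [ 8.10709501e-05 -3.95216181e-01  9.18588134e-01 -5.95896926e-05] [-4.79598136e-02  1.41607144e-01  1.61701982e+00 -3.65897828e-05
  1.38276770e+00 -2.43135567e+00] [0.58612039 0.26780546 0.53485327]
```

View pics/s2.png

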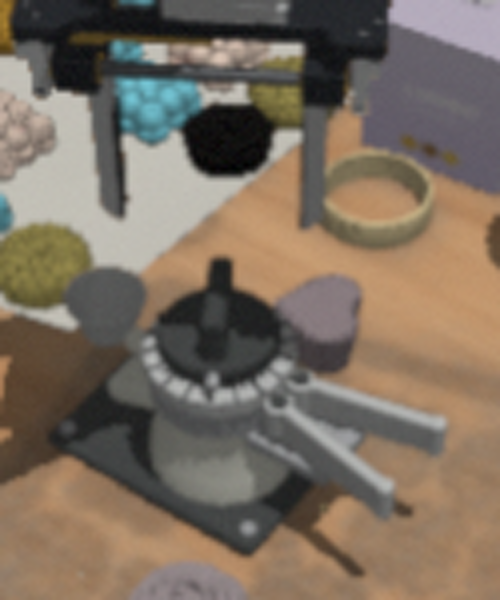

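The fingers, at (115,210) and (312,225), straddle the bar at about (215,300) and line up with it. Next I descend and grip.

Call:
{"method": "jog_arm", "body": {"translation": [[0,0,-4],[0,0,-6.5],[0,0,-8.4],[0,0,-8.4],[0,0,-8.4]], "yaw": [0,0,0,0,0]}}

```text
time: 2.55
position: [0.5414, 0.0597, 0.1217]
tool_rot: [-0.0, -0.395, 0.919, 0.0]
contact_force: [0.9, -0.9, 1.1]
finger_gap: 0.0938
finger_force: 0.0
```

Call:
{"method": "jog_arm", "body": {"translation": [[0,0,0],[0,0,0],[0,0,0],[0,0,0],[0,0,0],[0,0,0],[0,0,0],[0,0,0],[0,0,0],[0,0,0]], "yaw": [0,0,0,0,0,0,0,0,0,0], "jaw": 0, "newtons": 20}}

```text
time: 3.55
position: [0.5413, 0.0595, 0.1214]
tool_rot: [-0.0, -0.395, 0.919, 0.0]
contact_force: [0.1, 0.1, 0.5]
finger_gap: 0.0178
finger_force: 0.0
```

Call:
{"method": "jog_arm", "body": {"translation": [[0,0,0],[0,0,0],[0,0,0],[0,0,0]], "yaw": [0,0,0,0]}}

```text
time: 3.95
position: [0.5408, 0.0601, 0.1214]
tool_rot: [-0.0, -0.395, 0.919, 0.001]
contact_force: [-2.9, 3.6, 1.9]
finger_gap: 0.0139
finger_force: 20.0
```

Call:
{"method": "jog_arm", "body": {"translation": [[0,0,0],[0,0,0],[0,0,0],[0,0,0],[0,0,0],[0,0,0],[0,0,0],[0,0,0],[0,0,0],[0,0,0]], "yaw": [-0.1,-0.2,-0.3,-0.4,-0.5,-0.6,-0.7,-0.8,-0.9,-1.0]}}

```text
time: 4.95
position: [0.5404, 0.0614, 0.1214]
tool_rot: [-0.001, 0.096, 0.995, 0.002]
contact_force: [-2.7, 7.7, 2.9]
finger_gap: 0.0143
finger_force: 20.0
```

Call:
{"method": "jog_arm", "body": {"translation": [[0,0.1,0],[0,0.1,0],[0,0.1,0],[0,0.1,0],[0,0.1,0],[0,0.1,0],[0,0.1,0],[0,0.1,0],[0,0.1,0],[0,0.1,0]], "yaw": [-0.1,-0.2,-0.3,-0.4,-0.5,-0.6,-0.7,-0.8,-0.9,-1.0]}}

```text
time: 5.95
position: [0.5412, 0.0625, 0.1214]
tool_rot: [-0.001, 0.562, 0.827, 0.001]
contact_force: [-1.0, 7.6, 1.1]
finger_gap: 0.0139
finger_force: 20.0
```

```bash
python3 -c "
from h import *
s=ctrl.read_state();print(s['wrist_torque'],s['contact_force'])"
```

```text
[1.18426687 0.19892811 0.02318154] [-1.00199078  7.55620603  1.07235257]
```

Call:
{"method": "jog_arm", "body": {"translation": [[0,0,0],[0,0,0],[0,0,0],[0,0,0],[0,0,0]], "yaw": [-0.05,-0.09,-0.12,-0.12,-0.12]}}

```text
time: 6.45
position: [0.5414, 0.0625, 0.1214]
tool_rot: [-0.001, 0.608, 0.794, 0.001]
contact_force: [-1.1, 7.0, 0.4]
finger_gap: 0.014
finger_force: 20.2
```

```bash
python3 -c "
from h import *
s=ctrl.read_state();print(s['wrist_torque'],s['contact_force'],s['tool_rot'],2*np.degrees(np.arctan2(s['tool_rot'][2],s['tool_rot'][1])))"
```

```text
[1.19779626 0.25749525 0.31706414] [-1.06733898  7.02425424  0.35606357] [-0.00083707  0.60818328  0.79379484  0.0014667 ] 105.08335907492055
```

Call:
{"method": "jog_arm", "body": {"translation": [[0,0,0],[0,0,0],[0,0,0],[0,0,0]], "yaw": [-0.03,-0.06,-0.06,-0.06]}}

```text
time: 6.85
position: [0.5415, 0.0623, 0.1214]
tool_rot: [-0.001, 0.632, 0.775, 0.001]
contact_force: [-0.8, 7.7, 1.0]
finger_gap: 0.0146
finger_force: 21.1
```

```bash
python3 -c "
from h import *
s=ctrl.read_state();print(s['wrist_torque'],s['contact_force'],s['finger_gap'],2*np.degrees(np.arctan2(s['tool_rot'][2],s['tool_rot'][1])))
snap('scene','s3.png',(235,100,360,250),4)"
```

```text
[1.04420721 0.2509983  0.50994172] [-0.78460055  7.68478166  0.95698864] 0.014576902822933656 101.67207503345676
```

View pics/s3.png

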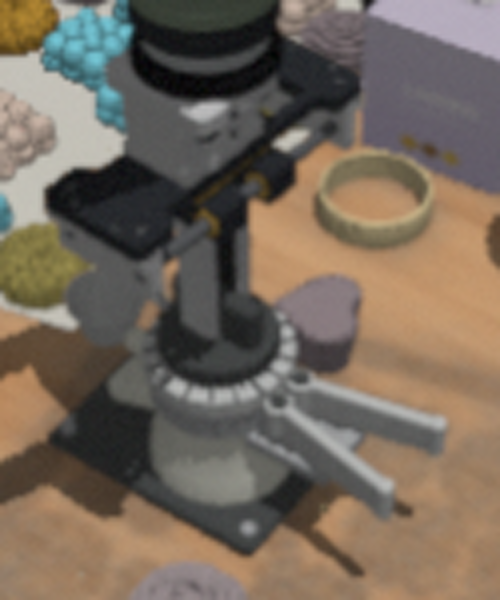

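Torque rose to 0.5 N m while the bar stayed near 106°, and the bar points at the cup side, so this is the hard stop. Now I back off 60°.

Call:
{"method": "jog_arm", "body": {"translation": [[0,0.1,0],[0,0.1,0],[0,0.1,0],[0,0.1,0],[0,0.1,0],[0,0.1,0],[0,0.1,0],[0,0.1,0],[0,0.1,0],[0,0.1,0],[0,0.1,0],[0,0.1,0]], "yaw": [0.1,0.2,0.3,0.4,0.5,0.6,0.7,0.8,0.9,1.0,1.1,1.15]}}

```text
time: 8.1
position: [0.5408, 0.0615, 0.1214]
tool_rot: [-0.001, 0.108, 0.994, -0.0]
contact_force: [-2.9, 1.7, 2.2]
finger_gap: 0.0139
finger_force: 20.0
```

Call:
{"method": "jog_arm", "body": {"translation": [[0,0,0],[0,0,0],[0,0,0]], "yaw": [0,0,0]}}

```text
time: 8.4
position: [0.5409, 0.0615, 0.1214]
tool_rot: [-0.0, 0.11, 0.994, -0.0]
contact_force: [-3.9, 2.0, 2.4]
finger_gap: 0.0137
finger_force: 20.0
```

```bash
python3 -c "
from h import *
s=ctrl.read_state();print(s['wrist_torque'],s['contact_force'],s['finger_gap'],2*np.degrees(np.arctan2(s['tool_rot'][2],s['tool_rot'][1])))"
```

```text
[0.29812853 0.66903635 0.00610057] [-3.93485035  2.00081019  2.42423543] 0.013704570540814975 167.42459628318863
```

Tool at 167.4°, close to the expected 166.3° for three clicks. Next I release and lift.

Call:
{"method": "jog_arm", "body": {"translation": [[0,0,0],[0,0,0],[0,0,0],[0,0,0],[0,0,0],[0,0,0],[0,0,0],[0,0,0],[0,0,0],[0,0,0]], "yaw": [0,0,0,0,0,0,0,0,0,0], "jaw": 100}}

```text
time: 9.4
position: [0.5413, 0.0615, 0.1214]
tool_rot: [0.0, 0.109, 0.994, 0.0]
contact_force: [-0.5, 0.5, 0.7]
finger_gap: 0.0904
finger_force: 0.0
```

Call:
{"method": "jog_arm", "body": {"translation": [[0,0,4],[0,0,7],[0,0,7],[3.2,-10.8,7],[3.2,-10.8,7],[3.2,-10.8,7],[3.2,-10.8,7],[3.2,-10.8,7],[3.2,-10.8,7],[3.2,-10.8,7],[3.2,-10.8,7],[3.2,-10.8,7]], "yaw": [0,0,0,-0.14,-0.28,-0.42,-0.56,-0.7,-0.84,-0.98,-1.07,-1.07]}}

```text
time: 10.6
position: [0.5727, -0.0463, 0.1903]
tool_rot: [-0.001, 0.601, 0.8, -0.0]
contact_force: [-1.1, -0.3, 0.1]
finger_gap: 0.0941
finger_force: 0.0
```

Run:
```python
from h import *
s=ctrl.read_state();print(s['time'],s['position'],2*np.degrees(np.arctan2(s['tool_rot'][2],s['tool_rot'][1])))
c=np.array([.541,.061]);
for ang in (106.3,):
  u=np.array([np.cos(np.radians(ang)),np.sin(np.radians(ang))]);print('pinch',c-.112*u)
snap('scene','s4.png',(235,100,360,250),4);snap('top','t4.png',(240,150,360,240),5)
```

```text
10.6 [ 0.57265083 -0.04634744  0.19028221] 106.16847615703571
pinch [ 0.57243467 -0.04649819]
```

View pics/s4.png

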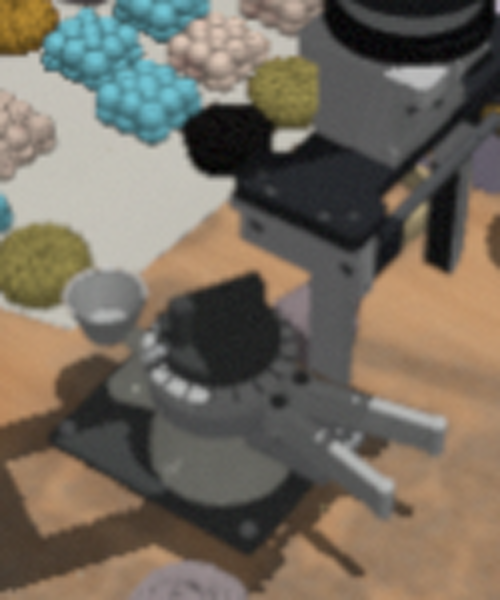

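View pics/t4.png

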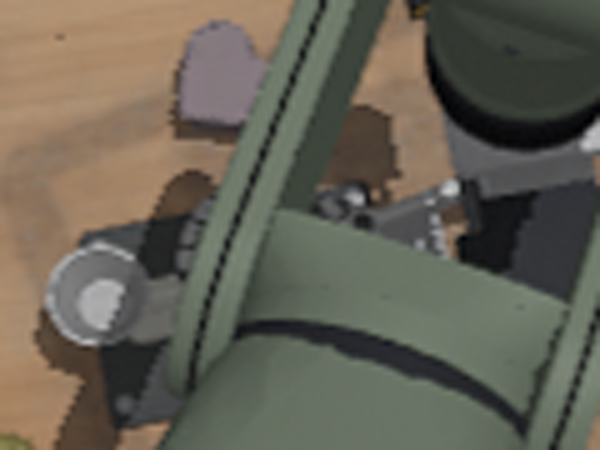

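The scene crop shows the bar end near (258,278) at right and near (180,305) at left; the arm hides it from above. I'll compare this with the projections for each click.

Run:
```python
from h import *
for k in (2,3,4):
  a=np.radians(106.3+20*k);u=np.array([np.cos(a),np.sin(a),0])
  v=np.array([-u[1],u[0],0])
  P=[np.array([.5405,.0600,.149])+x*u+y*v for x in(.029,-.029) for y in (.007,-.007)]
  print(k,((proj('scene',P)-[235,100]+.4)*4).round().tolist())
```

```text
2 [[164.0, 302.0], [163.0, 285.0], [268.0, 296.0], [266.0, 279.0]]
3 [[172.0, 314.0], [163.0, 298.0], [268.0, 283.0], [258.0, 268.0]]
4 [[186.0, 323.0], [168.0, 310.0], [261.0, 271.0], [244.0, 259.0]]
```

Call:
{"method": "jog_arm", "body": {"translation": [[0,0,-4],[0,0,-8],[0,0,-12],[0,0,-12.2],[0,0,-12.2],[0,0,-12.2]], "yaw": [0,0,0,0,0,0]}}

```text
time: 11.3
position: [0.5753, -0.0469, 0.0718]
tool_rot: [0.002, 0.6, 0.8, 0.001]
contact_force: [-0.3, -0.3, 1.1]
finger_gap: 0.0938
finger_force: 0.0
```

The view matches click 3. Now squeeze.

Call:
{"method": "jog_arm", "body": {"translation": [[0,0,0],[0,0,0],[0,0,0],[0,0,0],[0,0,0],[0,0,0],[0,0,0],[0,0,0],[0,0,0],[0,0,0],[0,0,0],[0,0,0]], "yaw": [0,0,0,0,0,0,0,0,0,0,0,0], "jaw": 0, "newtons": 30}}

```text
time: 12.5
position: [0.5736, -0.0463, 0.0694]
tool_rot: [0.0, 0.601, 0.8, 0.0]
contact_force: [3.0, 0.0, -2.0]
finger_gap: 0.0292
finger_force: 30.0
```

Call:
{"method": "jog_arm", "body": {"translation": [[0,0,0],[0,0,0],[0,0,0],[0,0,0],[0,0,0]], "yaw": [0,0,0,0,0]}}

```text
time: 13.0
position: [0.5736, -0.0463, 0.0694]
tool_rot: [0.0, 0.601, 0.799, 0.0]
contact_force: [5.0, 1.1, -4.0]
finger_gap: 0.0294
finger_force: 30.0
```

Gap is about 29 mm under load (31 mm nominal shut), so both are over. Release, lift straight up and clear for a check.

Call:
{"method": "jog_arm", "body": {"translation": [[0,0,0],[0,0,0],[0,0,0],[0,0,0],[0,0,0],[0,0,0],[0,0,0],[0,0,0],[0,0,0],[0,0,0]], "yaw": [0,0,0,0,0,0,0,0,0,0], "jaw": 100}}

```text
time: 14.0
position: [0.5733, -0.0464, 0.0694]
tool_rot: [-0.0, 0.601, 0.799, -0.0]
contact_force: [0.3, 0.2, -0.1]
finger_gap: 0.0934
finger_force: 0.0
```

Call:
{"method": "jog_arm", "body": {"translation": [[0,0,4],[0,0,8],[0,0,13],[0,0,15],[0,-5,15],[0,-10,15],[0,-15,15],[0,-20,15],[0,-20,15],[0,-20,15]], "yaw": [0,0,0,0,0,0,0,0,0,0]}}

```text
time: 15.0
position: [0.5729, -0.2474, 0.219]
tool_rot: [-0.001, 0.602, 0.799, 0.0]
contact_force: [-0.6, 0.0, -0.6]
finger_gap: 0.0945
finger_force: 0.0
```

Run:
```python
from h import *
a=ctrl.read_camera('top')[130:270,200:440];b=ctrl.read_camera('scene')[130:290,200:440]
im=np.vstack([a,b]);im=cv2.resize(im,(480*600//600,600),interpolation=cv2.INTER_CUBIC) if 0 else cv2.resize(im,None,fx=2,fy=2,interpolation=cv2.INTER_CUBIC)
cv2.imwrite('pics/f.png',im[:,:,::-1])
```

```text
(no output)
```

View pics/f.png

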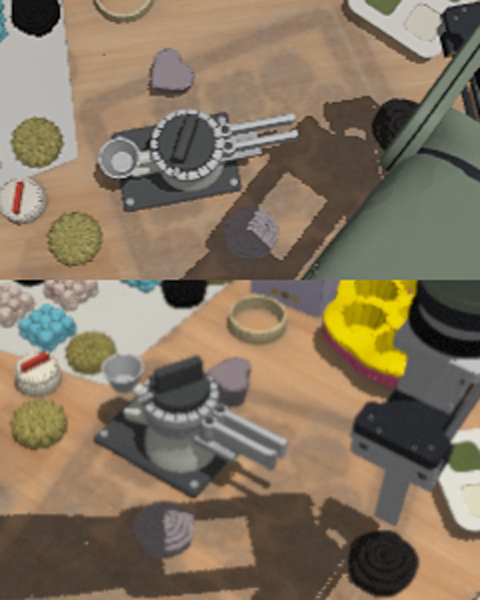

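The handles are parallel and shut (tips at about (293,120) and (296,135)). The bar at (185,138) is at three clicks, and none of the soaps in view has moved.

```bash
python3 -c "
from rig import ctrl
print(ctrl.sign_off())"
```

```text
the job is handed in; nothing more can be done
None
```

The job is handed in: I turned the adjuster clockwise to the stop and backed it off three clicks, both lock handles are snapped shut, and the soaps I could see in the final picture had not moved; the judge's verdict was not shown.

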